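# Depth-gauge a glaze test bar at two marked spots on a cross-slide table

### The arm

A 6-joint arm with a two-finger parallel gripper is mounted at the origin on a cart in front of the work surface, level with it; the furniture and walls round the work are solid. World frame = base frame: x ahead of the robot, y to its left, z up, the work surface at z = 0. Lengths are in m, angles in rad, forces in N, time in s.
With the tool pointing down it reaches from about 0.35 to 0.95 m from the base axis. Payload 17.4 kg.
Tool frame: the origin (TCP) lies midway between the tips of the shut fingers; the grasp point (between the pads) lies 19 mm behind it; z points along the fingers, y is the line along which they close (so a half turn about z gives the same grasp; the last joint's range is limited). The gripper opens to 93 mm and grips with 3 to 60 N. Pads are 15 mm wide; open, the fingers measure 128 mm over their backs; the gripper's body (75 mm by 188 mm) begins 65 mm behind the grasp point.
Start: joints at [-1.18, 0.116, 1.442, -0, 1.584, -0.038], TCP at [0.281, -0.614, 0.219] pointing down, gripper open.
Joint ranges: [-2.83, 2.83], [-0.83, 2.19], [0.07, 2.5], [-1.14, 4.28], [0.01, 3], [-2.97, 2.97]. Speed limits (rad/s): [1.89, 1.89, 2.22, 3.14, 3.14, 3.14].

### API

Orientations are given as a rotation vector (axis times angle).
In Python, from rig import robot, viewer, workorder gives the robot as it stands.
- The arm moves only by the tool move_arm, never from a script. Its argument "deltas" is a list of rows, each a list of 5 numbers: the opening, from 0 (shut) to 1 (fully open), then the shift along the tool's x, y, z in mm, then the turn about the tool's z in rad. In form: [[gripper, dx, dy, dz, spin], ...]. A call has 1 to 20 rows; each row shifts and turns the commanded pose from where the row before left it, along the tool's axes as they then stand; what a row does not reach is not made up. A row lasts 1/8 s, in which the tool goes at most 62.5 mm and 10.7 degrees, less where a joint would pass 70% of its speed; a pose out of reach is approached as far as the arm can. A call is refused whole if a number of a shift passes 62.5 or a number of a turn 0.188, either way. A call with a gripper value outside its range is refused whole. The fingers move at their own pace and stop on an object; "squeeze" is the grip in N (left out, the last holds). Time passes only in rows, so rows that do not move let the fingers close. It gives the time, the measured TCP pose, the force, the opening and the grip force at its end, in the units of the state.
- robot.state(): the state, without advancing time (a new reading comes with each control period).
- viewer.snapshot(name): name is "side" or "top" or "wrist"; returns the picture (384x512x3 uint8, blue, green, red); there is no depth.
- viewer.calibration(name): a dict with "fovy" (degrees; the focal length in pixels is half the picture's height over the tangent of half this angle, whatever the lens; pixels are square), "cx", "cy" (the principal point, pixels), "k1" (the pictures are not rectified: a ray, as slopes to the right and down, at radius r is drawn at 1 + k1 r^2 times it, then the intrinsics apply), "T" (4x4, takes a point from camera to world coordinates). Camera axes: x right, y down, z forward; pixel columns grow to the right and rows downward; lengths in m; the calibration is good to about 2 mm. A picture is of the moment at which its call begins: read the wrist's pose just before it. calibration takes no time and is no camera call; for the wrist camera it gives the pose at the moment of the call.
- workorder.sign_off(): hands the job in; it is judged then, once.
The state is a dict: "time": time; "joints": joint angles; "joint_vel": joint speeds; "joint_torque": joint torques, N m; "position": TCP position; "eef_rot": TCP orientation; "ft_force": force on the tool from outside, world axes, zero at the start; "moment": the same for the moment, N m; "finger_gap": finger opening in m; "finger_force": force on a finger pad.
Only numpy, scipy, OpenCV 4.12 (cv2) and the standard library are available. Lean on these libraries where they do the work, as an engineer would, in place of code of your own. Each camera call takes 0.05 s, during which the arm holds its last target. There are 200 camera calls.

### The job

Take the green-glazed test bar off the ware board and lower it, without dropping it, glaze side up into the nest of the cross-slide table; the board only lets you take it by its ends and the nest only by its sides, so put it down and take it again in between. Then slide the carrier by its knob until the white dot is under the needle, let go and press the gauge's red cap gently, just until the needle rests on the dot, and do the same with the black dot, pricking the glaze nowhere but in the dots. Finish with the needle sprung back up, the bar lying in the nest, and the other bars left where they are.

Things in the scene. Friction and masses are not known exactly. Their poses are not given: they have to be found in the camera images.
- green_bar: the glazed test bar with the two dots: terracotta, 64 long (its x) x 40 wide (its y) x 10 mm thick, 60 g, green glaze on its top save for a bare strip with a small dark mark at the -x end; origin at the centre of its underside, z up through the glaze. At the start it lies in one of the four bays of the ware board, its underside 45 mm above the bench, between ribs that leave only its ends free
- white_dot (a point): centre of the white dot, 8 mm across, on the bar's top face at x +21, y +9 mm in the bar's frame, z 10 mm
- black_dot (a point): centre of the black dot, 8 mm across, on the bar's top face at x -7, y -9 mm in the bar's frame, z 10 mm
- blue_bar: a like bar with dark blue glaze and no dots, same size and origin, in another bay of the ware board; leave it
- brown_bar: a like bar with brown glaze and no dots; leave it
- cream_bar: a like bar with cream glaze and no dots; leave it
- ware_board: wooden ware board on two low trestle feet, fixed to the bench: 42 (x) x 192 (y) mm, its top 45 mm above the bench; origin on the bench under its centre. Four bars lie side by side across it (bay centres at y -70.5, -23.5, 23.5, 70.5 mm), each end 11 mm beyond the board, free. Ribs 4 mm thick stand 9 mm above the board between the bars, 1.5 mm from their sides: no room for a finger there
- stage: cross-slide table with the depth gauge, fixed to the bench: dark base plate 12 mm thick, x -75 to 75 and y -136 to 156 mm of this frame (origin on the bench), guide rods and end blocks up to z 32 mm. The needle hangs at x 0, y -60 mm, held by an arm from a steel column behind it at x 110 mm, 146 mm high at most; above the needle a round dial 50 mm across looks to -x, its top at z 143 mm
- long_slide (a joint): travel of the long slide along the stage's +y (m): 0 has the nest centre under the needle, range -0.030 to 0.145; starts pulled out at 0.110 to 0.140, clear of the gauge, where the nest is loaded. Moves with about 2 N and stays where it is left
- carrier (a joint): travel of the 70 mm wide aluminium carrier on the long slide along the stage's +x (m): 0 has the nest centre in line with the needle, range -0.020 to 0.020. Moves with about 2 N and stays where it is left. The nest's floor is a strip 28 mm wide in x, 6 mm above the carrier's plate, so fingertips beside the bar can go 4 mm below the floor's level
- nest (a point): centre of the nest's floor, on the carrier, 52 mm above the bench; axes as the stage's. The bar lies here lengthwise along y, either way round. Dark end cheeks, 20 mm above the floor and 68 mm apart in y, leave 2 mm at each end of the bar: no room for fingers. Four corner tabs, 8 mm above the floor and 44 mm apart in x, leave the middle 44 mm of both long sides open to fingers
- knob (a point): middle of the top of the carrier's upright black round knob, 25 mm across and 37 mm tall, its top tapered over the last 7 mm; 110 mm from the nest centre along +y, top 41 mm above the nest's floor
- needle_tip (a point): tip of the needle (3 mm across). When up, 26 mm above the level of the nest's floor, 16 mm above the top of a bar in the nest; it clears the end cheeks by 6 mm
- cap (a point): middle of the top of the red press cap, 26 mm across, straight above the needle; 174 mm above the bench when up
- needle: brass needle at the foot of the gauge's upright spindle, origin at its tip, z up. The spindle with the red cap at its head goes down up to 22 mm and springs back when let go (about 2 N at first, 4.5 N after 16 mm, where the needle meets a bar in the nest). The needle is cushioned: pressed further it yields up to 4 mm with 1.5 to 3 N on the glaze, beyond that it is rigid and bites in hard

How it is judged:
By the outcome, as a careful person would: the job done as asked, in the order asked, and still so for the second after the job is handed in, with the robot touching nothing.
It also fails if it takes over 72 s, if anything falls off the work surface, if the arm or the gripper's body presses on something with over 40 N, if the wrist force passes 120 N, or if a joint passes its speed limit or range.

## Working session

There is one attempt and no reset: what is moved stays moved. The work goes in short steps, Python scripts to look and compute and a tool call to move; the robot and the scene stay as the last step left them, time stands still between calls to the robot, and variables do not carry over. Pictures are saved under pics/ and viewed, at most 10 in all, crops included, and the job is handed in when it is done.

Besides the shell and the picture viewer there is one more tool, called after "Call:" as a command line: name --pt "numbers of a row" for each row, then --argument value for the rest. move_arm: Moves the arm, as the interface text tells. Its arguments: {"type":"object","properties":{"deltas":{"type":"array"},"squeeze":{"type":"number"}},"required":["deltas"]}

```bash
mkdir -p pics; ls
python3 - <<'E'
from rig import robot, viewer
import cv2,numpy as np
s=robot.state();print({k:np.round(v,3).tolist() for k,v in s.items()})
for n in("side","top"):
    cv2.imwrite(f"pics/{n}0.png",viewer.snapshot(n));c=viewer.calibration(n);print(n,c['fovy'],c['cx'],c['cy'],c['k1'],np.round(c['T'],4).tolist())
a=cv2.imread("pics/side0.png");b=cv2.imread("pics/top0.png")
cv2.imwrite("pics/b0.png",cv2.resize(b,(800,600),interpolation=cv2.INTER_CUBIC));cv2.imwrite("pics/a0.png",cv2.resize(a,(800,600),interpolation=cv2.INTER_CUBIC))
E
```

```text
pics
{'time': 0.0, 'joints': [-1.18, 0.116, 1.442, 0.0, 1.584, -0.038], 'joint_vel': [0.002, -0.001, -0.0, -0.0, 0.001, 0.001], 'joint_torque': [0.001, -72.128, -62.26, 0.078, 0.024, -0.0], 'position': [0.281, -0.614, 0.218], 'eef_rot': [-3.069, -0.668, 0.0], 'ft_force': [-0.128, 0.304, 0.19], 'moment': [-0.02, 0.014, -0.055], 'finger_force': 0.0, 'finger_gap': 0.093}
side 46.71338017631067 265.1669757815516 187.61542105502605 -0.1345950228359537 [[0.9042, -0.2836, 0.3194, 0.0454], [-0.427, -0.5885, 0.6865, -0.9955], [-0.0067, -0.7571, -0.6532, 0.9868], [0.0, 0.0, 0.0, 1.0]]
top 51.27449167139024 254.4066727015074 190.68852136294885 0.04381267306273652 [[0.008, -0.9912, 0.1322, 0.3824], [-0.9999, -0.0093, -0.0091, -0.0736], [0.0103, -0.1321, -0.9912, 1.0447], [0.0, 0.0, 0.0, 1.0]]
```

View pics/b0.png

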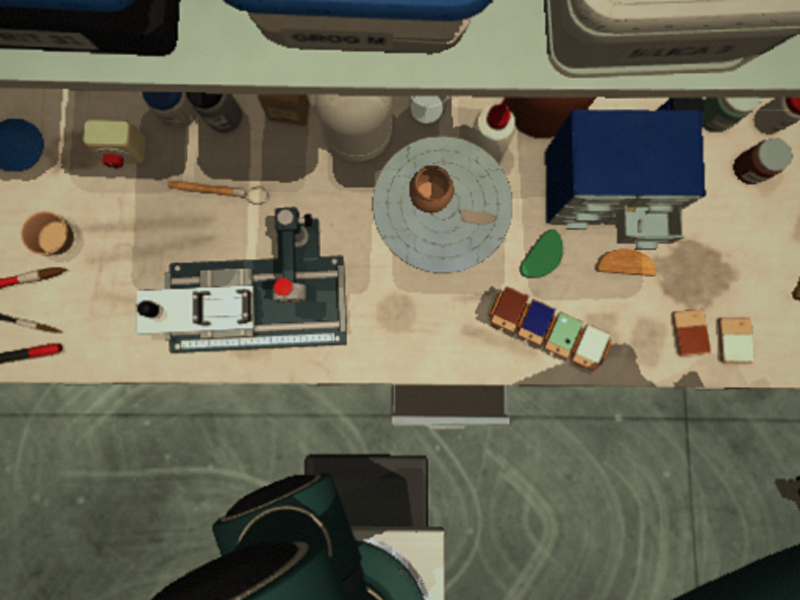

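View pics/a0.png

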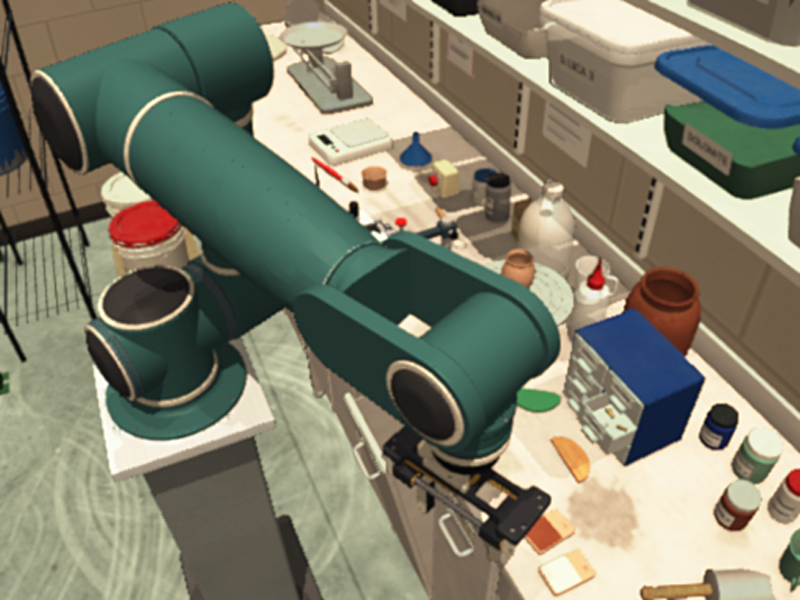

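```bash
cat > h.py <<'E'
from rig import robot, viewer, workorder
import cv2,numpy as np
from scipy.spatial.transform import Rotation as R
def cal(n):
    c=viewer.calibration(n);f=192/np.tan(np.radians(c['fovy'])/2);return f,c['cx'],c['cy'],c['k1'],np.array(c['T'])
def proj(P,c):
    f,cx,cy,k,T=c;P=np.atleast_2d(P);p=(P-T[:3,3])@T[:3,:3];s=p[:,:2]/p[:,2:];s=s*(1+k*(s**2).sum(1,keepdims=True));return s*f+[cx,cy]
def unproj(uv,z,c):
    f,cx,cy,k,T=c;d=(np.atleast_2d(uv)-[cx,cy])/f;s=d.copy()
    for _ in range(20): s=d/(1+k*(s**2).sum(1,keepdims=True))
    r=np.c_[s,np.ones(len(s))]@T[:3,:3].T;t=(z-T[2,3])/r[:,2];return T[:3,3]+r*t[:,None]
def ortho(img,c,x0,x1,y0,y1,z,mm):
    # rows: x decreasing down, cols: y decreasing right
    xs=np.arange(x1,x0,-mm/1000);ys=np.arange(y1,y0,-mm/1000)
    Y,X=np.meshgrid(ys,xs);m=proj(np.c_[X.ravel(),Y.ravel(),np.full(X.size,z)],c).reshape(*X.shape,2).astype(np.float32)
    return cv2.remap(img,m[...,0],m[...,1],cv2.INTER_CUBIC)
def axes():
    s=robot.state();return np.array(s['position']),R.from_rotvec(s['eef_rot']).as_matrix(),s
E
python3 - <<'E'
from h import *
c=cal('top');im=cv2.imread('pics/top0.png')
k=800/512
for n,p,z in [('brown',(508,310),.055),('green',(566,334),.055),('cream',(592,346),.055),('blue',(537,320),.055),('cap',(283,287),.174),('knob',(149,310),.093),('nest',(223,306),.052),('plateTL',(173,264),.012),('plateTR',(344,258),.012),('plateBL',(172,352),.012),('plateBR',(345,344),.012)]:
    print(n,np.round(unproj([(p[0]/k,p[1]/k)],z,c)[0],3))
w=cal('wrist');P,M,s=axes();print(np.round(M,3).tolist());
print('cam in tool',np.round(np.c_[M.T@w[4][:3,:3],M.T@(w[4][:3,3]-P)],3).tolist(),w[:4])
E
```

```text
brown [ 0.497 -0.259  0.055]
green [ 0.459 -0.35   0.055]
cream [ 0.441 -0.39   0.055]
blue [ 0.481 -0.305  0.055]
cap [0.512 0.079 0.174]
knob [0.487 0.294 0.093]
nest [0.499 0.195 0.052]
plateTL [0.574 0.291 0.012]
plateTR [0.587 0.007 0.012]
plateBL [0.428 0.284 0.012]
plateBR [0.443 0.003 0.012]
[[0.909, 0.416, -0.0], [0.416, -0.909, 0.001], [0.0, -0.001, -1.0]]
cam in tool [[-0.001, -0.96, -0.279, 0.077], [1.0, -0.001, 0.001, -0.001], [-0.002, -0.279, 0.96, -0.166]] (np.float64(289.73153530752046), 256.1245175591392, 187.54215886248033, -0.00838402202678665)
```

Call:
move_arm --pt "1 39 -24 10 0" --pt "1 39 -24 10 0" --pt "1 39 -24 10 0" --pt "1 39 -24 10 0" --pt "1 39 -24 10 0" --pt "1 39 -24 10 0" --pt "1 39 -24 0 0" --pt "1 0 0 0 -0.184" --pt "1 0 0 0 -0.184" --pt "1 0 0 0 -0.184" --pt "1 0 0 0 -0.184" --pt "1 0 0 0 0" --pt "1 0 0 0 0"

```text
time: 1.72
position: [0.459, -0.3475, 0.1585]
eef_rot: [-2.627, -1.722, 0.0]
ft_force: [-0.2, 1.1, -0.4]
finger_gap: 0.0931
finger_force: 0.0
```

```bash
cat > snap.py <<'E'
import sys
from h import *
def wsnap(name):
    c=cal('wrist');im=viewer.snapshot('wrist');cv2.imwrite(f'pics/{name}.png',im);np.save(f'pics/{name}.npy',np.array([*c[:4],*c[4].ravel()]));return im,c
def load(name):
    a=np.load(f'pics/{name}.npy');return cv2.imread(f'pics/{name}.png'),(a[0],a[1],a[2],a[3],a[4:].reshape(4,4))
E
python3 - <<'E'
from snap import *
im,c=wsnap('w1');cv2.imwrite('pics/w1b.png',cv2.resize(im,(800,600),interpolation=cv2.INTER_CUBIC))
P,M,s=axes();print(P.round(4),M.round(3).tolist(),s['time'],np.round(s['joints'],2))
E
```

```text
[ 0.4591 -0.3476  0.1585] [[0.398, 0.917, -0.0], [0.917, -0.398, 0.0], [0.0, -0.0, -1.0]] 1.775 [-0.69 -0.08  1.74 -0.    1.48 -0.28]
```

View pics/w1b.png

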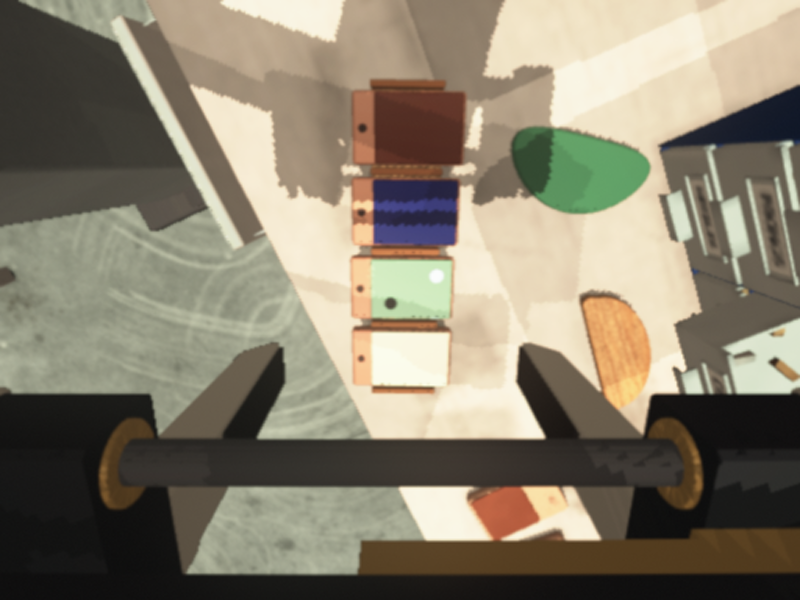

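```bash
cat >> snap.py <<'E'
def refine(im,uv,white,r=7):
    g=cv2.cvtColor(im,cv2.COLOR_BGR2GRAY).astype(float) if white is False else im.min(2).astype(float)
    u,v=uv
    for _ in range(5):
        y,x=np.mgrid[int(v)-r:int(v)+r+1,int(u)-r:int(u)+r+1];w=g[y,x];m=np.median(w)
        w=np.clip((w-m) if white else (m-w),0,None);w[w<0.35*w.max()]=0;w*=((x-u)**2+(y-v)**2<r*r)
        u,v=(w*x).sum()/w.sum(),(w*y).sum()/w.sum()
    return u,v
def pose(pw,pb):
    d=pw-pb;th=np.arctan2(d[1],d[0])-np.arctan2(18,28);e=np.array([np.cos(th),np.sin(th)])
    return (pw+pb)[:2]/2-.007*e,th,np.linalg.norm(d[:2])*1000
def bar(name,w,b,z,k=.64,r=7):
    im,c=load(name);W=refine(im,(w[0]*k,w[1]*k),True,r);B=refine(im,(b[0]*k,b[1]*k),False,r)
    pw,pb=unproj([W],z,c)[0],unproj([B],z,c)[0];print(np.round(W,1),np.round(B,1),pw.round(4),pb.round(4));return pose(pw,pb)
E
python3 - <<'E'
from snap import *
ctr,th,d=bar('w1',(436,276),(391,303),.055,r=6);print('dots',ctr.round(4),np.degrees(th),d)
im,c=load('w1')
q=unproj(np.array([(352,256),(453,258),(452,320),(351,319)])*.64,.055,c);print('corners',q.round(4),q.mean(0)[:2].round(4))
P,M,s=axes()
e=np.array([np.cos(th),np.sin(th)]);print('tool y ang',np.degrees(np.arctan2(M[1,1],M[0,1])))
print('delta tool',(M[:2,:2].T@(ctr-P[:2])*1000).round(1))
# finger tips: where TCP projects
for t in [-.0465,0,.0465]: print((proj(P+M[:,1]*t,c)/.64).round(0))
E
```

```text
[279.  176.2] [249.5 193.7] [ 0.4829 -0.3466  0.055 ] [ 0.4499 -0.3513  0.055 ]
dots [ 0.46   -0.3461] -24.54213459467838 33.37126367992036
corners [[ 0.4408 -0.315   0.055 ]
 [ 0.4965 -0.3407  0.055 ]
 [ 0.4812 -0.3775  0.055 ]
 [ 0.423  -0.3514  0.055 ]] [ 0.4604 -0.3462]
tool y ang -23.468865021665962
delta tool [1.8 0.3]
[[286. 363.]]
[[402. 363.]]
[[518. 363.]]
```

Call:
move_arm --pt "1 2 0 30 0.019" --pt "1 0 0 40 0" --pt "1 0 0 30 0" --pt "1 0 0 13 0" --pt "0.6 0 0 0 0" --pt "0.6 0 0 0 0" --pt "0.6 0 0 0 0" --pt "0.6 0 0 0 0" --pt "0.6 0 0 0 0" --squeeze 12

```text
time: 2.9
position: [0.4602, -0.3461, 0.0467]
eef_rot: [2.639, 1.702, 0.001]
ft_force: [-1.7, -0.1, 7.0]
finger_gap: 0.0639
finger_force: 12.0
```

Call:
move_arm --pt "0.6 0 0 -5 0" --pt "0.6 0 0 -15 0" --pt "0.6 0 0 -25 0" --pt "0.6 0 0 -25 0" --pt "0.6 0 0 0 0"

```text
time: 3.52
position: [0.4606, -0.3464, 0.1183]
eef_rot: [2.637, 1.701, 0.002]
ft_force: [1.0, -0.1, -1.0]
finger_gap: 0.0637
finger_force: 12.0
```

Run:
```python
from snap import *
P,M,s=axes();print(P.round(4),M.round(3).tolist(),s['time'],s['finger_gap'],s['finger_force'],s['ft_force'])
im,c=wsnap('w2')
d=np.array([.43,-.12])-P[:2];print('tool delta',M[:2,:2].T@d*1000)
```

```text
[ 0.4606 -0.3464  0.1183] [[0.412, 0.911, 0.003], [0.911, -0.412, -0.002], [-0.001, 0.004, -1.0]] 3.525 0.06368522429846002 11.999072134494781 [ 0.95025661 -0.05073351 -1.03664805]
tool delta [ 193.60818805 -121.24589327]
```

View pics/w2.png

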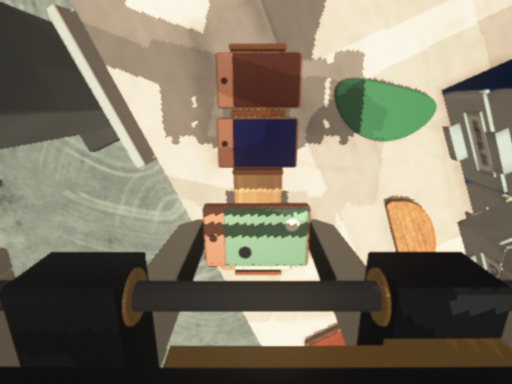

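Call:
move_arm --pt "0.6 34 -17 0 0" --pt "0.6 34 -17 0 0" --pt "0.6 34 -17 0 0" --pt "0.6 34 -17 0 0" --pt "0.6 34 -17 0 0" --pt "0.6 32 -18 0 0" --pt "0.6 0 0 15 0.182" --pt "0.6 0 0 15 0.182" --pt "0.6 0 0 15 0.182" --pt "0.6 0 0 15 0.182" --pt "0.6 0 0 15 0.182" --pt "0.6 0 0 15 0.182" --pt "0.6 0 0 0 0" --pt "0.6 0 0 0 0"

```text
time: 5.32
position: [0.4493, -0.1193, 0.0258]
eef_rot: [-3.14, -0.091, 0.0]
ft_force: [0.5, 0.2, -0.5]
finger_gap: 0.0639
finger_force: 12.0
```

Call:
move_arm --pt "0.6 0 0 10 0" --pt "0.6 0 0 9 0" --pt "0.6 0 0 3 0" --pt "0.6 0 0 1 0" --pt "0.6 0 0 0 0" --pt "0.6 0 0 0 0"

```text
time: 6.08
position: [0.4494, -0.1193, 0.0029]
eef_rot: [3.14, 0.085, 0.0]
ft_force: [-0.7, -0.3, -0.7]
finger_gap: 0.0637
finger_force: 12.0
```

Call:
move_arm --pt "0.6 0 0 1 0" --pt "0.6 0 0 0.5 0" --pt "0.6 0 0 0 0"

```text
time: 6.45
position: [0.4495, -0.1193, 0.0016]
eef_rot: [3.14, 0.085, 0.0]
ft_force: [-3.5, 1.8, 6.1]
finger_gap: 0.0641
finger_force: 12.0
```

Call:
move_arm --pt "0.8 0 0 0 0" --pt "1 0 0 0 0" --pt "1 0 0 0 0" --pt "1 0 0 -20 0" --pt "1 0 0 -25 -0.1745" --pt "1 0 0 -25 -0.1745" --pt "1 0 0 0 -0.1745" --pt "1 0 0 0 -0.1745" --pt "1 0 0 0 -0.1745" --pt "1 0 0 0 -0.1745" --pt "1 0 0 0 -0.1745" --pt "1 0 0 0 -0.1745" --pt "1 0 0 0 -0.1745" --pt "1 0 0 0 0" --pt "1 0 0 0 0"

```text
time: 8.32
position: [0.4493, -0.1193, 0.0711]
eef_rot: [-2.166, -2.276, 0.0]
ft_force: [0.1, 1.0, 0.5]
finger_gap: 0.0932
finger_force: 0.0
```

Run:
```python
from snap import *
P,M,s=axes();print(P.round(4),'toolang',np.degrees(np.arctan2(M[1,1],M[0,1])),s['time'])
im,c=wsnap('w3')
# expected dots: bar at P, bar x ang -87
th=np.radians(-87);Rz=np.array([[np.cos(th),-np.sin(th)],[np.sin(th),np.cos(th)]])
ps=[np.r_[P[:2]+Rz@np.array(o),.01] for o in ((.021,.009),(-.007,-.009))]
uv=proj(ps,c);print(uv)
ctr,t,d=bar('w3',uv[0],uv[1],.01,k=1);print(ctr.round(4),np.degrees(t),d,'tool delta',M[:2,:2].T@(ctr-P[:2])*1000)
```

```text
[ 0.4493 -0.1193  0.0711] toolang 2.8319286879124497 8.325
[[267.38238791 224.42594676]
 [245.73685592 193.04126127]]
[267.1 224.5] [245.4 193.1] [ 0.4592 -0.1399  0.01  ] [ 0.4397 -0.1128  0.01  ]
[ 0.4491 -0.1194] -87.01280712200005 33.32770349148213 tool delta [-0.09230667 -0.24993058]
```

View pics/w3.png

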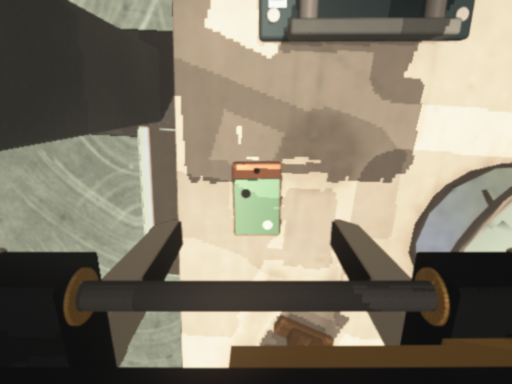

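Call:
move_arm --pt "1 0 0 30 0" --pt "1 0 0 25 0" --pt "1 0 0 12 0" --pt "1 0 0 2 0" --pt "0.6 0 0 0 0" --pt "0.3 0 0 0 0" --pt "0.3 0 0 0 0" --pt "0.3 0 0 0 0" --pt "0.3 0 0 0 0" --pt "0.3 0 0 0 0" --squeeze 15

```text
time: 9.62
position: [0.4493, -0.1193, 0.0022]
eef_rot: [-2.161, -2.28, -0.0]
ft_force: [-0.1, 0.5, 0.2]
finger_gap: 0.0402
finger_force: 15.0
```

Call:
move_arm --pt "0.3 0 0 -10 0" --pt "0.3 0 0 -40 0" --pt "0.3 0 0 -50 0" --pt "0.3 0 0 -50 0" --pt "0.3 0 0 -50 0" --pt "0.3 20 4 -8 0" --pt "0.3 40 9 0 0" --pt "0.3 40 9 0 0" --pt "0.3 40 9 0 0" --pt "0.3 40 9 0 0" --pt "0.3 40 9 0 0" --pt "0.3 40 9 0 0" --pt "0.3 16 5 0 0" --pt "0.3 0 0 0 0" --pt "0.3 0 0 0 0"

```text
time: 11.5
position: [0.4974, 0.1588, 0.2103]
eef_rot: [2.162, 2.279, -0.0]
ft_force: [0.1, -0.2, -0.2]
finger_gap: 0.0401
finger_force: 15.0
```

Run:
```python
from snap import *
P,M,s=axes();print(P.round(4),'toolang',np.degrees(np.arctan2(M[1,1],M[0,1])),s['time'],s['finger_gap'],s['finger_force'])
im,c=wsnap('w4')
# orthophoto at nest cheek-top plane z=.072, 0.4mm/px: x .42-.58, y .06..0.34
o=ortho(im,c,.43,.57,.13,.34,.072,.35);cv2.imwrite('pics/o4.png',o);print(o.shape)
cv2.imwrite('pics/w4b.png',cv2.resize(im,(800,600),interpolation=cv2.INTER_CUBIC))
```

```text
[0.4974 0.1588 0.2103] toolang 3.033272232434126 11.5 0.04006264368789198 14.999733120203018
(400, 601, 3)
```

View pics/w4b.png

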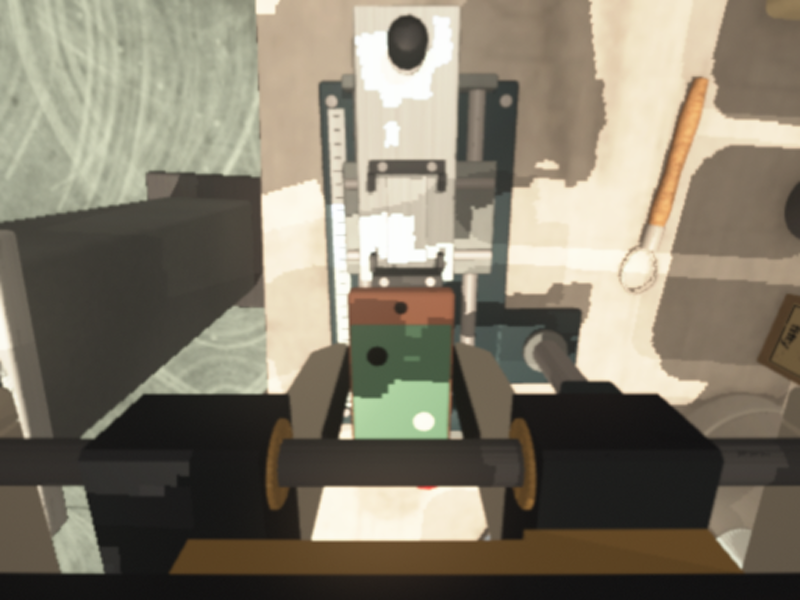

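View pics/o4.png

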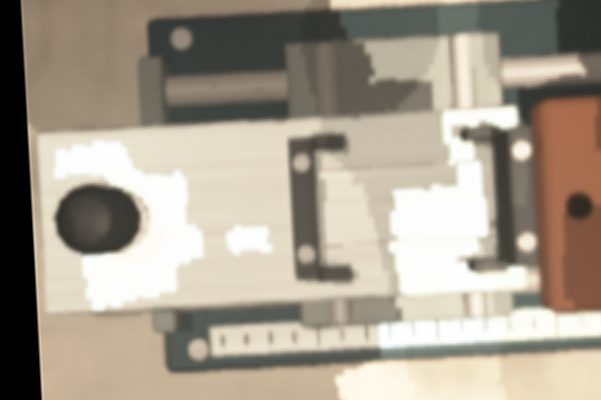

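Run:
```python
from snap import *
o=cv2.imread('pics/o4.png')
S=[]
for p in ((302,163),(307,255),(521,150),(527,242)):
    S.append(refine(o,p,True,13))
S=np.array(S);print(S.round(1))
W=np.c_[.57-S[:,1]*.00035,.34-S[:,0]*.00035];ctr=W.mean(0)
a=(W[0]+W[1]-W[2]-W[3]);b=(W[0]+W[2]-W[1]-W[3]);print('nest',ctr.round(4),'len',np.hypot(*a)/2,'angles',np.degrees(np.arctan2(-a[0],a[1])),np.degrees(np.arctan2(b[1],b[0])))
t=np.radians(3.1);print('knob pred',ctr+.11*np.array([-np.sin(t),np.cos(t)]))
# bar in hand
im,c=load('w4');P=np.array([.4974,.1588,.2103])
z=.2103-.0022+.01
r=bar('w4',(424,422),(377,355),z,r=8);print(r[0].round(4),np.degrees(r[1]),r[2],'bar-tcp',(r[0]-P[:2]).round(4))
M=axes()[1];P=axes()[0];print(P.round(4),'tool delta nest',M[:2,:2].T@(ctr-P[:2])*1000)
kn=unproj([(407*.64,42*.64)],.085,c);print('knob seen',kn)
```

```text
[[300.4 162.5]
 [305.3 253.7]
 [521.1 149.9]
 [526.5 241.6]]
nest [0.4993 0.1953] len 0.07747025454056221 angles 3.1994038926716732 3.212819531417694
knob pred [0.49336662 0.30517025]
[270.8 269.3] [241.  227.6] [0.5071 0.1381 0.2181] [0.4876 0.1653 0.2181]
[0.497  0.1587] -87.05247366867091 33.450284880131846 bar-tcp [-0.0004 -0.0001]
[0.4974 0.1587 0.2103] tool delta nest [36.48180978  3.80137401]
knob seen [[0.49341174 0.30307277 0.085     ]]
```

Call:
move_arm --pt "0.3 20 4.2 0 0" --pt "0.3 16.3 0 10 0" --pt "0.3 0 0 40 0" --pt "0.3 0 0 40 0" --pt "0.3 0 0 30 0" --pt "0.3 0 0 10 0" --pt "0.3 0 0 0 0" --pt "0.3 0 0 0 0"

```text
time: 12.55
position: [0.5003, 0.1965, 0.0815]
eef_rot: [2.161, 2.28, 0.002]
ft_force: [0.2, 1.0, -1.3]
finger_gap: 0.0397
finger_force: 15.0
```

Run:
```python
from snap import *
im,c=wsnap('w5');P,M,s=axes();print(P.round(4),'toolang',np.degrees(np.arctan2(M[1,1],M[0,1])),s['time'])
print('tool delta',M[:2,:2].T@(np.array([.4997,.1953])-P[:2])*1000)
cv2.imwrite('pics/w5b.png',cv2.resize(im[90:384-80,130:390],(800,600*1),interpolation=cv2.INTER_CUBIC))
```

```text
[0.5003 0.1965 0.0815] toolang 3.0666437615692552 12.6
tool delta [-1.1328365  -0.67407677]
```

View pics/w5b.png

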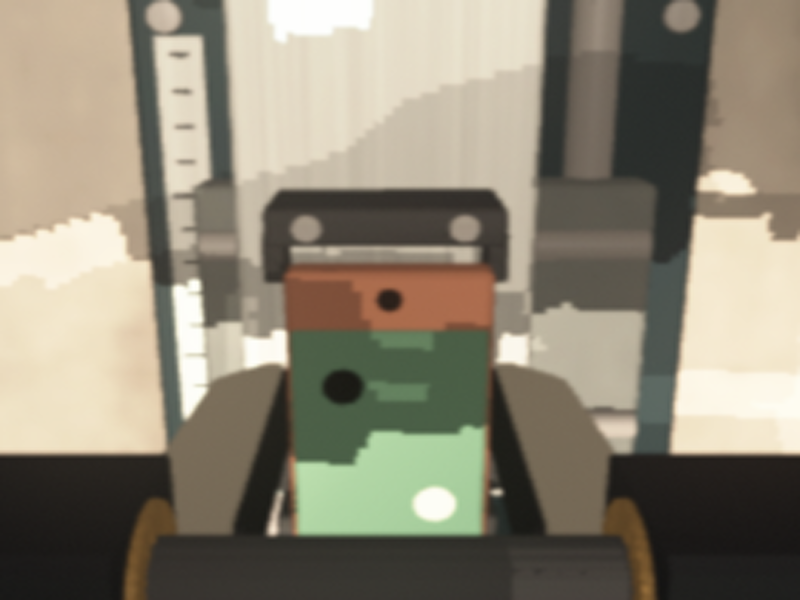

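Call:
move_arm --pt "0.3 -1.1 -0.7 0 0" --pt "0.3 0 0 8 0" --pt "0.3 0 0 7 0" --pt "0.3 0 0 6 0" --pt "0.3 0 0 3 0" --pt "0.3 0 0 0 0" --pt "0.3 0 0 0 0"

```text
time: 13.48
position: [0.4992, 0.1951, 0.0563]
eef_rot: [2.161, 2.28, 0.0]
ft_force: [0.1, 0.1, 0.1]
finger_gap: 0.0397
finger_force: 15.0
```

Call:
move_arm --pt "0.3 0 0 1.5 0" --pt "0.3 0 0 0.7 0" --pt "0.3 0 0 0 0"

```text
time: 13.85
position: [0.4992, 0.1951, 0.0541]
eef_rot: [2.161, 2.28, 0.0]
ft_force: [-0.3, -0.1, 0.6]
finger_gap: 0.0396
finger_force: 15.0
```

Call:
move_arm --pt "0.3 0 0 0.5 0" --pt "0.3 0 0 0 0"

```text
time: 14.1
position: [0.4994, 0.1951, 0.0541]
eef_rot: [2.161, 2.28, 0.001]
ft_force: [-0.8, -0.8, 6.9]
finger_gap: 0.0398
finger_force: 15.0
```

Call:
move_arm --pt "0.5 0 0 0 0" --pt "0.6 0 0 0 0" --pt "0.7 0 0 0 0" --pt "0.7 0 0 0 0" --pt "0.7 0 0 -5 0" --pt "0.7 0 0 -15 0" --pt "0.7 0 0 -30 0" --pt "0.7 0 0 -30 0" --pt "0.7 0 0 -15 0" --pt "0.7 0 0 0 0" --pt "0.7 0 0 0 0"

```text
time: 15.48
position: [0.4987, 0.1949, 0.1474]
eef_rot: [-2.161, -2.28, 0.002]
ft_force: [-0.3, 0.5, -0.1]
finger_gap: 0.0651
finger_force: 0.0
```

Run:
```python
from snap import *
im,c=wsnap('w6');P,M,s=axes();print(P.round(4),'toolang',np.degrees(np.arctan2(M[1,1],M[0,1])),s['time'])
th=np.radians(-86.9);Rz=np.array([[np.cos(th),-np.sin(th)],[np.sin(th),np.cos(th)]])
uv=proj([np.r_[np.array([.499,.195])+Rz@np.array(o),.062] for o in ((.021,.009),(-.007,-.009))],c);print(uv.round(1))
r=bar('w6',uv[0],uv[1],.062,k=1,r=8);print('bar',r[0].round(4),np.degrees(r[1]),r[2])
i4,c4=load('w4')
q=unproj(np.array([(319,82),(519,82)])*.64,.012,c4);print(q.round(4),np.hypot(*(q[0]-q[1])[:2]))
t=np.radians(3.2);yd=np.array([-np.sin(t),np.cos(t)]);m=q.mean(0)[:2];print('needle est',m-.216*yd,'nest slide est',(np.array([.4993,.1953])-(m-.216*yd))@np.c_[yd,[np.cos(t),np.sin(t)]])
ct=cal('top');top=cv2.imread('pics/top0.png').astype(int);mk=(top[...,2]>150)&(top[...,1]<70)&(top[...,0]<80);mk[:170]=0;mk[200:]=0;mk[:,:160]=0;mk[:,200:]=0
v,u=np.nonzero(mk);print(len(u),'cap',unproj([(u.mean(),v.mean())],.174,ct))
```

```text
[0.4987 0.1949 0.1472] toolang 3.0646186123092463 15.525
[[266.8 213.9]
 [247.1 184.9]]
[266.5 214.1] [247.  184.8] [0.5089 0.1742 0.062 ] [0.4896 0.2016 0.062 ]
bar [0.4989 0.1949] -87.54930901015848 33.502107474749316
[[0.4301 0.2897 0.012 ]
 [0.5779 0.2975 0.012 ]] 0.14800951140158491
needle est [0.51603682 0.07792758] nest slide est [ 0.11812368 -0.01015882]
99 cap [[0.51358292 0.07983888 0.174     ]]
```

Call:
move_arm --pt "0.7 40 0.5 0 0" --pt "0.7 40 0 0 0" --pt "0.7 30 0 10 0" --pt "0.7 0 0 35 0" --pt "0.7 0 0 26 0" --pt "0.7 0 0 10 0" --pt "0.2 0 0 0 0" --pt "0.2 0 0 0 0" --pt "0.2 0 0 0 0" --pt "0.2 0 0 0 0" --pt "0.2 0 0 0 0" --squeeze 20

```text
time: 16.9
position: [0.4938, 0.305, 0.0677]
eef_rot: [2.161, 2.28, 0.001]
ft_force: [-0.6, -0.6, 2.5]
finger_gap: 0.0243
finger_force: 20.0
```

Call:
move_arm --pt "0.2 -6 0.1 0 0" --pt "0.2 -13 0.1 0 0" --pt "0.2 -15 0.1 0 0" --pt "0.2 -15 0.1 0 0" --pt "0.2 -15 0.1 0 0" --pt "0.2 -15 0.2 0 0" --pt "0.2 -12 0.2 0 0" --pt "0.2 -4.7 0 0 0" --pt "0.2 0 0 0 0" --pt "0.2 0 0 0 0"

```text
time: 18.15
position: [0.4998, 0.2082, 0.0677]
eef_rot: [2.162, 2.279, -0.0]
ft_force: [-1.4, -1.0, 6.6]
finger_gap: 0.0239
finger_force: 20.0
```

Call:
move_arm --pt "0.5 0 0 0 0" --pt "0.7 0 0 0 0" --pt "0.7 0 0 -15 0" --pt "0.7 0 0 -30 0" --pt "0.7 0 -40 0 0" --pt "0.7 0 -44 0 0" --pt "0.7 -20 -40 0 0" --pt "0.7 -50 0 0 0" --pt "0.7 -50 0 8 0" --pt "0.7 -48 0 8 0" --pt "0.7 0 0 0 0" --pt "0.7 0 0 0 0"

```text
time: 19.65
position: [0.3851, 0.0352, 0.0972]
eef_rot: [2.162, 2.279, 0.001]
ft_force: [0.9, -0.6, -0.2]
finger_gap: 0.065
finger_force: 0.0
```

Run:
```python
from snap import *
im,c=wsnap('w7');P,M,s=axes();print(P.round(4),'toolang',np.degrees(np.arctan2(M[1,1],M[0,1])),s['time'],np.array(c[4][:3,3]).round(3))
p=proj([(.515,.079,.062),(.515,.079,.078)],c);print(p)
u,v=p.mean(0).astype(int);u0=min(max(u-64,0),512-128);v0=max(v-48,0);print(u0,v0)
cv2.imwrite('pics/w7b.png',cv2.resize(im[v0:v0+96,u0:u0+128],(768,576),interpolation=cv2.INTER_CUBIC))
```

```text
[0.3851 0.0357 0.0971] toolang 3.0953931250198683 19.7 [0.38  0.113 0.264]
[[442.52514946 163.51807996]
 [457.53036419 168.39886441]]
384 117
```

View pics/w7b.png

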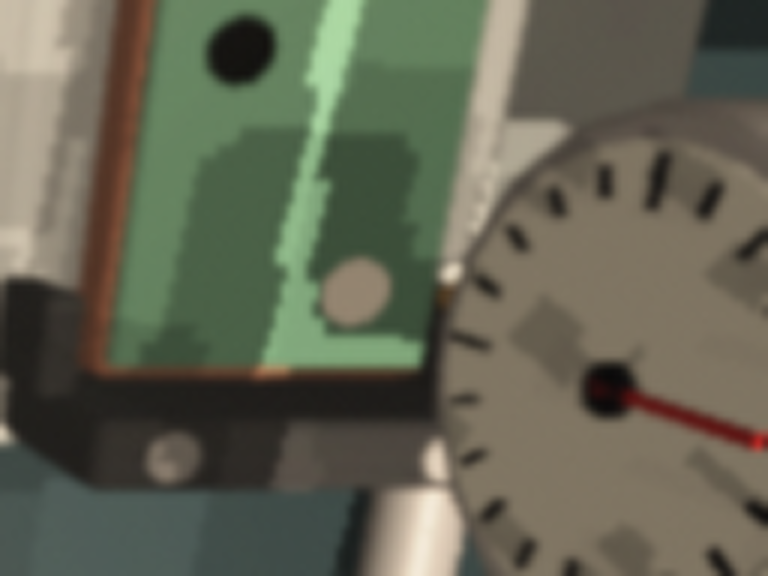

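Call:
move_arm --pt "0.7 -10 0 -40 0" --pt "0.7 -10 0 -50 0" --pt "0.7 -10 30 -13 0" --pt "0.7 -10 50 0 0" --pt "0.7 0 53 0 0" --pt "0.7 0 0 0 0" --pt "0.7 0 0 0 0"

```text
time: 20.58
position: [0.5196, 0.0033, 0.1994]
eef_rot: [-2.159, -2.282, 0.001]
ft_force: [0.2, 0.0, 0.1]
finger_gap: 0.0654
finger_force: 0.0
```

Run:
```python
from snap import *
im,c=wsnap('w8');P,M,s=axes();print(P.round(4),'toolang',np.degrees(np.arctan2(M[1,1],M[0,1])),s['time'])
i=im.astype(int);mk=((i[...,2]>1.8*i[...,1])&(i[...,2]>1.8*i[...,0])&(i[...,2]>60)).astype(np.uint8)
n,l,st,ce=cv2.connectedComponentsWithStats(mk);print([(st[k].tolist(),ce[k].round(1).tolist()) for k in range(1,n) if st[k][4]>100])
for k in range(1,n):
    if st[k][4]>300:
        b=np.argwhere(l==k)[:,::-1].astype(float);pts=unproj(b,.174,c)[:,:2]*1000
        h=cv2.convexHull(pts.astype(np.float32))[:,0];cc,r=cv2.minEnclosingCircle(h.astype(np.float32));el=cv2.fitEllipse(h);print(pts.mean(0),cc,r,el)
i7,c7=load('w7');W=refine(i7,(443.3,165.7),True,8);B=refine(i7,(384+40.2,117+8.2),False,8);print('dots',W,B,unproj([W,B],.062,c7).round(4))
print('nadir',proj([np.r_[c[4][:2,3],.174]],c))
```

```text
[0.5193 0.0031 0.1998] toolang 3.1475377566512797 20.625
[([237, 83, 40, 41, 1277], [256.7, 103.2])]
[515.16007696  81.14110901] (515.152587890625, 81.01805877685547) 12.888908386230469 ((515.1469116210938, 81.0545883178711), (24.663118362426758, 25.285131454467773), 79.01058959960938)
dots (np.float64(433.07545671167594), np.float64(171.1207307386815)) (np.float64(423.76263736263735), np.float64(125.05238095238096)) [[0.5095 0.0732 0.062 ]
 [0.4959 0.1048 0.062 ]]
nadir [[256.13140096 103.06344331]]
```

Call:
move_arm --pt "0.7 30 -2 -5 0" --pt "0.7 50 -2 0 0" --pt "0.7 50 -2 0 0" --pt "0.7 50 -2.2 0 0" --pt "0.7 26 0 20 0" --pt "0.7 0 0 45 0" --pt "0.7 0 0 45 0" --pt "0.7 0 0 22 0" --pt "0.7 0 0 5 0" --pt "0.7 0 0 0 0" --pt "0.2 0 0 0 0" --pt "0.2 0 0 0 0" --pt "0.2 0 0 0 0" --pt "0.2 0 0 0 0"

```text
time: 22.38
position: [0.5007, 0.2075, 0.0676]
eef_rot: [2.161, 2.28, 0.0]
ft_force: [0.3, -0.5, 0.3]
finger_gap: 0.0294
finger_force: 0.0
```

Call:
move_arm --pt "0.2 0 0 0 0" --pt "0.2 0 0 0 0" --pt "0.2 0 0 0 0"

```text
time: 22.75
position: [0.5006, 0.2075, 0.0674]
eef_rot: [-2.161, -2.28, 0.0]
ft_force: [-0.7, -1.0, 0.7]
finger_gap: 0.0243
finger_force: 20.0
```

Call:
move_arm --pt "0.2 1.8 -0.3 0 0" --pt "0.2 1.8 -0.2 0 0" --pt "0.2 0 0 0 0" --pt "0.2 0 0 0 0"

```text
time: 23.25
position: [0.5, 0.2112, 0.0675]
eef_rot: [-2.161, -2.28, -0.001]
ft_force: [1.2, 1.3, -0.6]
finger_gap: 0.0239
finger_force: 20.0
```

Call:
move_arm --pt "0.5 0 0 0 0" --pt "0.7 0 0 0 0" --pt "0.7 0 0 -15 0" --pt "0.7 0 0 -30 0" --pt "0.5 0 -40 0 0" --pt "0.3 0 -44 0 0" --pt "0 -20 -40 0 0" --pt "0 -50 0 0 0" --pt "0 -50 0 8 0" --pt "0 -50 0 8 0" --pt "0 0 0 0 0" --pt "0 0 0 0 0"

```text
time: 24.75
position: [0.3854, 0.0349, 0.0973]
eef_rot: [2.162, 2.279, 0.001]
ft_force: [0.6, 0.0, 0.2]
finger_gap: 0.0009
finger_force: 0.0
```

Run:
```python
from snap import *
im,c=wsnap('w9');P,M,s=axes();print(P.round(4),'toolang',np.degrees(np.arctan2(M[1,1],M[0,1])),s['time'],s['finger_gap'])
uv=proj([(.496,.1085,.062),(.5152,.0811,.062)],c)
B=refine(im,uv[0],False,8);pb=unproj([B],.062,c)[0]
# white dot: low saturation blob in window
hsv=cv2.cvtColor(im,cv2.COLOR_BGR2HSV);u,v=uv[1].round().astype(int)
w=((hsv[...,0]<35)|(hsv[...,0]>150)|(hsv[...,1]<45)).astype(np.uint8)
n,l,st,ce=cv2.connectedComponentsWithStats(w[v-14:v+15,u-14:u+15])
print(uv.round(1),B,pb.round(4))
for k in range(1,n): print(st[k],(ce[k]+[u-14,v-14]).round(1),unproj([ce[k]+[u-14,v-14]],.062,c)[0].round(4))
t=np.radians(-87.3);e=np.array([np.cos(t),np.sin(t)]);q=np.array([-e[1],e[0]]);print('white from black',pb[:2]+.028*e+.018*q)
cv2.imwrite('pics/w9b.png',cv2.resize(im[v-50:v+46,384:512],(768,576),interpolation=cv2.INTER_CUBIC))
```

```text
[0.3854 0.0353 0.0972] toolang 3.098565015137511 24.8 0.0006825533927839684
[[424.6 119. ]
 [443.1 160.1]] (np.float64(424.7162861849847), np.float64(118.7504118616145)) [0.496  0.1087 0.062 ]
[  9   8  12  12 108] [443.8 159.4] [0.5156 0.0816 0.062 ]
[  0  17  29  12 101] [444.9 172.2] [0.5186 0.0725 0.062 ]
white from black [0.51534084 0.08153114]
```

Call:
move_arm --pt "0 0 0 -45 0" --pt "0 0 0 -50 0" --pt "0 0 20 -18 0" --pt "0 13 50 0 0" --pt "0 13 50 0 0" --pt "0 12.7 12 0 0" --pt "0 0 0 0 0" --pt "0 0 0 20 0" --pt "0 0 0 8 0" --pt "0 0 0 0 0" --pt "0 0 0 0 0"

```text
time: 26.18
position: [0.5149, 0.0801, 0.1819]
eef_rot: [2.161, 2.279, 0.001]
ft_force: [0.2, 0.5, -0.6]
finger_gap: 0.0005
finger_force: 0.0
```

Call:
move_arm --pt "0 0.8 0.3 5 0" --pt "0 0 0 3 0" --pt "0 0 0 3 0" --pt "0 0 0 3 0" --pt "0 0 0 3 0" --pt "0 0 0 2 0" --pt "0 0 0 1 0" --pt "0 0 0 0 0" --pt "0 0 0 0 0"

```text
time: 27.3
position: [0.5152, 0.0812, 0.1615]
eef_rot: [2.161, 2.28, 0.0]
ft_force: [-1.8, 0.4, 4.1]
finger_gap: 0.0005
finger_force: 1.6
```

Call:
move_arm --pt "0 0 0 1.5 0" --pt "0 0 0 1.3 0" --pt "0 0 0 0 0" --pt "0 0 0 0 0"

```text
time: 27.8
position: [0.5152, 0.0812, 0.1587]
eef_rot: [2.161, 2.28, 0.0]
ft_force: [0.6, -0.1, 3.1]
finger_gap: 0.0003
finger_force: 1.8
```

Call:
move_arm --pt "0 0 0 0.7 0" --pt "0 0 0 0.5 0" --pt "0 0 0 0 0" --pt "0 0 0 0 0"

```text
time: 28.3
position: [0.5153, 0.0812, 0.1576]
eef_rot: [2.161, 2.28, 0.0]
ft_force: [-0.2, -0.2, 6.2]
finger_gap: 0.0004
finger_force: 2.7
```

Run:
```python
from snap import *
a=[]
for _ in range(3): a.append(robot.state()['ft_force'][2])
P,M,s=axes();print(a,P.round(4),s['time'])
```

```text
[np.float64(6.19876050166258), np.float64(6.19876050166258), np.float64(6.19876050166258)] [0.5153 0.0812 0.1576] 28.3
```

Call:
move_arm --pt "0 0 0 0.5 0" --pt "0 0 0 0 0" --pt "0 0 0 0 0"

```text
time: 28.68
position: [0.5153, 0.0812, 0.1571]
eef_rot: [2.161, 2.28, 0.0]
ft_force: [-0.7, -0.6, 5.8]
finger_gap: 0.0007
finger_force: 2.8
```

Call:
move_arm --pt "0 0 0 -8 0" --pt "0 0 0 -12 0" --pt "0 0 0 -25 0" --pt "0.3 40 -3 0 0" --pt "0.7 45 -3 0 0" --pt "0.7 45.6 -2.3 0 0" --pt "0.7 0 0 30 0" --pt "0.7 0 0 45 0" --pt "0.7 0 0 40 0" --pt "0.7 0 0 16 0" --pt "0.7 0 0 3 0" --pt "0.7 0 0 0 0" --pt "0.7 0 0 0 0"

```text
time: 30.3
position: [0.5006, 0.2113, 0.0694]
eef_rot: [2.161, 2.279, 0.003]
ft_force: [-0.3, -0.6, 0.1]
finger_gap: 0.0648
finger_force: 0.0
```

Call:
move_arm --pt "0.5 0 -0.6 1.5 0" --pt "0.2 0 0 0 0" --pt "0.2 0 0 0 0" --pt "0.2 0 0 0 0" --pt "0.2 0 0 0 0" --pt "0.2 0 0 0 0" --pt "0.2 0 0 0 0" --pt "0.2 -6 4 0 0" --pt "0.2 -8 5 0 0" --pt "0.2 -8 5 0 0" --pt "0.2 -5 3 0 0" --pt "0.2 -1.5 0.6 0 0" --pt "0.2 0 0 0 0" --pt "0.2 0 0 0 0"

```text
time: 32.05
position: [0.5186, 0.1835, 0.0665]
eef_rot: [2.161, 2.28, 0.0]
ft_force: [2.1, -2.2, -0.1]
finger_gap: 0.0239
finger_force: 20.0
```

Call:
move_arm --pt "0.2 0 0.6 0 0" --pt "0.2 0 0 0 0" --pt "0.5 0 0 0 0" --pt "0.7 0 0 0 0" --pt "0.7 0 0 -15 0" --pt "0.7 0 0 -30 0" --pt "0.5 0 -45 0 0" --pt "0.3 0 -50 0 0" --pt "0 -21 -46 0 0" --pt "0 -40 0 0 0" --pt "0 -40 0 8 0" --pt "0 -40 0 8 0" --pt "0 0 0 0 0" --pt "0 0 0 0 0"

```text
time: 33.8
position: [0.386, 0.0356, 0.0963]
eef_rot: [2.162, 2.279, 0.001]
ft_force: [0.3, -0.3, -0.8]
finger_gap: 0.0004
finger_force: 0.0
```

Run:
```python
from snap import *
im,c=wsnap('w10');P,M,s=axes();print(P.round(4),'toolang',np.degrees(np.arctan2(M[1,1],M[0,1])),s['time'],s['finger_gap'])
uv=proj([(.5152,.0811,.062)],c)
B=refine(im,uv[0],False,8);pb=unproj([B],.062,c)[0];print(uv,B,pb.round(4))
u,v=uv[0].round().astype(int)
cv2.imwrite('pics/w10b.png',cv2.resize(im[v-48:v+48,384:512],(768,576),interpolation=cv2.INTER_CUBIC))
```

```text
[0.386  0.0359 0.0962] toolang 3.0863481312247183 33.85 0.000450231899709964
[[442.86017605 161.27845471]] (np.float64(442.5172844648063), np.float64(161.29550187421907)) [0.515  0.0811 0.062 ]
```

View pics/w10b.png

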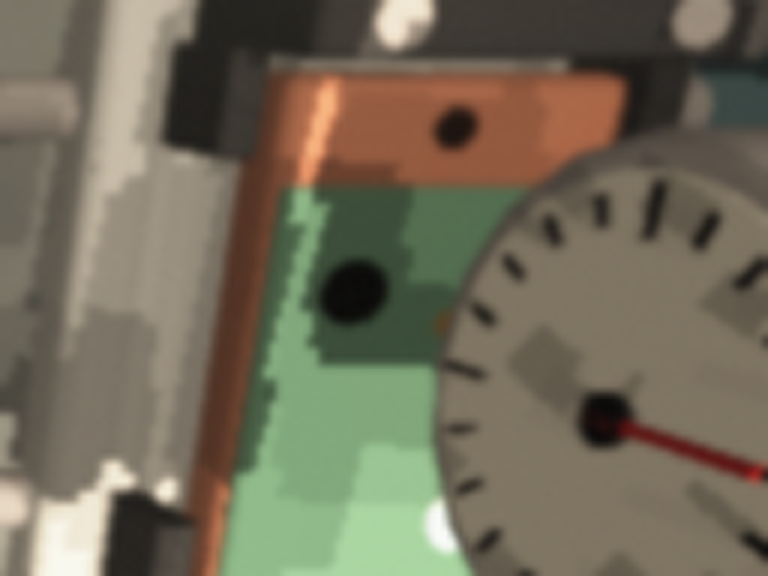

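The black dot sits at crop (355,292). The brass tip of the needle shows at (445,322), which is where a needle straight above the dot should appear. I'll press now.

Call:
move_arm --pt "0 0 0 -45 0" --pt "0 0 0 -50 0" --pt "0 0 20 -18 0" --pt "0 13 50 0 0" --pt "0 13 50 0 0" --pt "0 12.7 12 0 0" --pt "0 0 0 0 0" --pt "0 0 0 20 0" --pt "0 0 0 8 0" --pt "0 0 0 0 0" --pt "0 0 0 0 0"

```text
time: 35.22
position: [0.5155, 0.0808, 0.1809]
eef_rot: [2.161, 2.279, 0.001]
ft_force: [0.4, -0.4, 0.3]
finger_gap: 0.0006
finger_force: 0.0
```

Call:
move_arm --pt "0 0.3 -0.3 5 0" --pt "0 0 0 3 0" --pt "0 0 0 3 0" --pt "0 0 0 3 0" --pt "0 0 0 3 0" --pt "0 0 0 2 0" --pt "0 0 0 2 0" --pt "0 0 0 1 0" --pt "0 0 0 0 0" --pt "0 0 0 0 0"

```text
time: 36.48
position: [0.5152, 0.0813, 0.1586]
eef_rot: [2.161, 2.28, 0.0]
ft_force: [0.2, -1.1, 3.3]
finger_gap: 0.0008
finger_force: 1.8
```

Call:
move_arm --pt "0 0 0 0.7 0" --pt "0 0 0 0.7 0" --pt "0 0 0 0 0" --pt "0 0 0 0 0"

```text
time: 36.98
position: [0.5152, 0.0812, 0.1572]
eef_rot: [2.161, 2.28, 0.0]
ft_force: [-0.8, -1.4, 5.7]
finger_gap: 0.0007
finger_force: 2.8
```

The pad force rose from 1.8 to 2.8 N, the same jump as on the white dot, so the needle is resting on the black dot. I'll lift off now.

Call:
move_arm --pt "0 0 0 -8 0" --pt "0 0 0 -12 0" --pt "0 0 0 -30 0" --pt "0 0 0 -30 0" --pt "0 0 0 0 0" --pt "0 0 0 0 0" --pt "0 0 0 0 0"

```text
time: 37.85
position: [0.5148, 0.0812, 0.236]
eef_rot: [-2.16, -2.279, 0.002]
ft_force: [0.5, -0.4, -0.3]
finger_gap: 0.0005
finger_force: 0.0
```

Run:
```python
from snap import *
P,M,s=axes();print(P.round(4),s['ft_force'],s['time']);print(workorder.sign_off())
```

```text
[0.5148 0.0812 0.236 ] [ 0.49128548 -0.35002855 -0.34019563] 37.85
the job is handed in; nothing more can be done
None
```

The green bar is in the nest glaze up, both dots were pressed gently in order (white, then black), the arm is clear of the gauge, and the job was handed in at about 38 s; sign-off returned no verdict.

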